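Fish the humidity cartridge out of the tall jar

TASK

Take the hook rod from its fork stand, find the eye of the strap on the humidity cartridge that hangs deep in the tall frosted jar, and lift the cartridge out with the hook, feeling your way gently: jar and cartridge are fragile, the cartridge must stay level inside the jar, and the fingers must not touch it. Set the cartridge down softly, standing upright in the walnut tray, unhook it, and hang the rod back in its fork stand. Leave the capo, peg winder, pick box and small capped jar where they are.

Things in the scene. Friction and masses are not known exactly. Their poses are not given: they have to be found in the camera images.
- jar: Tall narrow frosted see-through jar, open on top, fixed. Outside 80 (its x) x 58 (y) x 130 mm high, walls 4 mm, inside 72 x 50 mm. Origin: centre of its underside, z up. On each inner long wall (+y, -y) a white ledge, 7 mm deep, 60 mm long, top 32 mm above the origin, carries the cartridge; 4 mm stops let it shift only 2 mm. More than 25 N on the jar breaks it.
- jar_mouth (a point): Centre of the jar's open mouth, 130 mm above the jar's origin; axes as the jar's.
- cartridge: Green humidity cartridge, block 68 (x) x 32 (y) x 34 mm high, 0.15 to 0.3 kg. Origin: centre of its underside, z up; axes as the jar's at the start. Lugs on its +y and -y sides, undersides 22 mm above the origin, hang on the jar's ledges (its underside 10 mm above the jar's); it lifts straight up. An orange strap with an eye stands on its top. More than 20 N between rod and cartridge breaks it.
- cartridge_top (a point): Centre of the cartridge's top, 34 mm above its origin. Here the strap (4 mm along x, 24 mm along y) comes out, ending in an upright eye of 4 mm wire in the plane x = 0. How far it is pulled out differs each time and is NOT measured: the eye's highest point is 22 to 52 mm above this point. Stiff friction (40 N) holds the strap; it does not slip under allowed forces. See rod_hook for the eye.
- rod_hook (a point): Point on the rod's tongue, 8.5 mm from the shaft's axis, where an eye hangs best. The cartridge's eye, seen along x: opening 20 mm wide and 17 mm high in the middle, from 4 mm to 21 mm below the eye's highest point, where the solid strap begins; its top is a shallow gable, 5 mm lower at the sides than in the middle.
- rod: Hook rod, 0.12 kg. Origin: on the shaft's axis at the height of the tongue's centreline; z up the shaft, x along the tongue. Shaft and tongue 5 mm thick. The tongue runs 16 mm along +x, then turns up: tip top 8 mm above the origin, far side 18.5 mm from the axis. Steel collar 28 x 28 mm, z = 84 to 89 mm; red handle 16 x 16 mm, z = 89 to 144 mm; grip its +y and -y sides at z = 115 mm.
- stand: Fork stand for the rod, fixed. Origin: underside of its base (110 x 90 x 6 mm), z up. Two arms along x, tops 104.5 mm above the origin, 8 mm thick, from x = -25 mm to the post at x = 39 mm; slot between them 14 mm wide, open at the -x end and above, closed at x = 12 mm. The hook hangs 12 mm clear of the base. The arms' outer sides are at y = +-23 mm.
- stand_seat (a point): Middle of the slot on top of the fork, 104.5 mm above the stand's origin (x = y = 0). Hung up, the rod's shaft stands here, its collar rests on the arms (rod origin 20.5 mm above the stand's origin), its tongue along the stand's +x. To take it out raise it some 10 mm and move it along the stand's -x.
- tray: Square walnut tray with a cork floor, fixed, 136 x 136 mm outside, walls 5 mm thick and 14 mm high, flat floor 5 mm above its origin (centre of the underside), z up.
- capo: Black capo lying on the shelf, about 75 x 40 x 12 mm, loose; origin at its underside.
- winder: Yellow peg winder lying on the shelf, about 105 x 22 mm, knob 31 mm high, loose; origin at its underside.
- pick_box: Walnut pick box, 89 x 114 x 47 mm, loose; origin at the centre of its underside.
- cap_jar: Small frosted jar with a twist cap, 60 mm diameter, 75 mm high, loose; origin at the centre of its underside.
Things that resemble listed ones, but are neither listed nor needed, are in the scene too. Of the things that look like the tray, the middle-sized one is meant.

How it is judged (in metres and radians):
On the way, in this order (a step that is already met when the one before it is completed fails the run):
1. the cartridge hangs on the hook, clear above the mouth of the jar (z of cartridge in the frame of jar above 0.132 m and contact force between rod and cartridge above 0.5 N), for 0.2 s.
2. the cartridge stands upright in the tray, off the hook (z of cartridge in the frame of tray below 0.009 m and x of cartridge in the frame of tray between -0.05 and 0.05 m and y of cartridge in the frame of tray between -0.05 and 0.05 m and angle between cartridge's own z axis and vertical below 0.12 rad and contact force between rod and cartridge below 0.05 N), for 0.2 s.
At the end, for the whole second after the job is handed in: The cartridge stands upright (within 7 degrees) on the floor of the tray and at rest, and the rod hangs upright (within 7 degrees) in the slot of its fork with its collar resting on the arms (within 4 mm of the seated height), at rest (z of cartridge in the frame of tray between 0.001 and 0.009 m and x of cartridge in the frame of tray between -0.05 and 0.05 m and y of cartridge in the frame of tray between -0.05 and 0.05 m and angle between each of cartridge, rod's own z axis and vertical below 0.12 rad and linear speed of each of cartridge, rod below 0.02 m/s and z of rod in the frame of stand between 0.0165 and 0.0245 m and x of rod in the frame of stand between -0.022 and 0.012 m and y of rod in the frame of stand between -0.008 and 0.008 m); the robot touches nothing.
It fails at once if the jar is pressed or struck by anything with more than 25 N (contact force between jar and anything else above 25 N).
It fails at once if the cartridge is pressed by the rod, or dropped or pressed into the tray, with more than 20 N (contact force between rod and cartridge above 20 N or contact force between cartridge and tray above 20 N).
It fails at once if the fingers touch the cartridge (contact force between the fingers and cartridge above 0.2 N).
It fails at once if the cartridge is tipped inside the jar (by more than 6 degrees) (angle between cartridge's own z axis and vertical above 0.105 rad and z of cartridge in the frame of jar between 0.007 and 0.08 m and horizontal distance between cartridge and jar below 0.05 m).
It fails at once if a bystander is moved by more than 15 mm (distance of any of capo, winder, pick_box, cap_jar from where it was at the start of the episode above 0.015 m).
It also fails if it takes over 72 s, if anything falls off the work surface, if the arm or the gripper's body presses on something with over 40 N, if the wrist force passes 120 N, or if a joint passes its speed limit or range.

ROBOT

A 7-joint arm with a two-finger parallel gripper is mounted at the origin on the work surface. World frame = base frame: x ahead of the robot, y to its left, z up, the work surface at z = 0. Lengths are in m, angles in degrees, forces in N, time in s.
With the tool pointing down it reaches from about 0.425 to 0.875 m from the base axis. Payload 4.7 kg.
Tool frame: the origin (TCP) lies on the mounting face of the last link; the fingertips stand 182 mm ahead of it and the grasp point (between the pads) lies 164 mm ahead of it; z points along the fingers, y is the line along which they close (so a half turn about z gives the same grasp; the last joint's range is limited). The gripper opens to 87 mm and grips with 3 to 60 N. Pads are 19 mm wide; open, the fingers measure 117 mm over their backs; the gripper's body (75 mm by 190 mm) begins 51 mm behind the grasp point.
Start: joints at [68.589, 18.392, -4.016, 83.108, 1.295, 78.541, -3.26], TCP at [0.246, -0.602, 0.405] pointing down, gripper open.
Joint ranges: [-163.93, 163.93], [-17.29, 119.83], [-79.2, 71.16], [3.27, 140.29], [-89.18, 269.18], [5.43, 117.66], [-154.24, 154.24]. Speed limits (degrees/s): [147.25, 147.25, 180, 180, 180, 180, 180].

INTERFACE

Orientations are given as [roll, pitch, yaw] about the fixed x, y, z axes, in that order (R = Rz(yaw) Ry(pitch) Rx(roll)).
In Python, from cell import env gives the robot as it stands.
- The arm moves only by the tool servo_tool, never from a script. Its argument "plan" is a list of rows, each an object with "xyz": the shift along the tool's x, y, z in cm, a list of three; "twist": the turn, a rotation vector about the tool's x, y, z in degrees, a list of three; "jaw": the closure, from 0 (fully open) to 1 (shut). In form: [{"xyz": [x, y, z], "twist": [wx, wy, wz], "jaw": jaw}, ...]. A call has 1 to 10 rows; each row is the pose to reach, as a shift and turn from the pose commanded when the call began, along the tool's axes at that moment; what a row does not reach only later rows make up. A row lasts 1/12 s, in which the tool goes at most 41.7 mm and 7.16 degrees, less where a joint would pass 70% of its speed; a pose out of reach is approached as far as the arm can. A call with a gripper value outside its range is refused whole. The fingers move at their own pace and stop on an object; "newtons" is the grip in N (left out, the last holds). Time passes only in rows, so rows that repeat a pose let the fingers close. It gives the time, the measured TCP pose, the force, the opening and the grip force at its end, in the units of the state.
- env.get_obs(): the state, without advancing time (a new reading comes with each control period).
- env.read_camera(name): name is "side" or "top"; returns a dict with "img" (400x640x3 uint8, red, green, blue), "camera_matrix" (3x3 intrinsics, pixels), "R" (3x3) and "t" (3): a world point X has camera coordinates R X + t. Camera axes: x right, y down, z forward; pixel columns grow to the right and rows downward; lengths in m; the calibration is good to about 2 mm. A picture is of the moment at which its call begins. There is no depth.
- env.sign_off(): hands the job in; it is judged then, once.
The state is a dict: "time_s": time; "qpos": joint angles; "joint_velocities": joint speeds; "effort": joint torques, N m; "tool_pos": TCP position; "tool_rot": TCP orientation; "force": force on the tool from outside, world axes, zero at the start; "wrist_torque": the same for the moment, N m; "grip_width": finger opening in m; "grasp_force": force on a finger pad.
Only numpy, scipy, OpenCV 4.12 (cv2) and the standard library are available. Lean on these libraries where they do the work, as an engineer would, in place of code of your own. Each camera call takes 0.05 s, during which the arm holds its last target. There are 200 camera calls.

## Working session

There is one attempt and no reset: what is moved stays moved. The work goes in short steps, Python scripts to look and compute and a tool call to move; the robot and the scene stay as the last step left them, time stands still between calls to the robot, and variables do not carry over. Pictures are saved under pics/ and viewed, at most 13 in all, crops included, and the job is handed in when it is done.

Besides the shell and the picture viewer there is one more tool, called after "Emit:" as name([rows], argument=value, ...), one row to a line, values as JSON. servo_tool: Moves the arm, as the interface text tells. Its arguments: {"type":"object","properties":{"plan":{"type":"array","items":{"type":"object","properties":{"xyz":{"type":"array","items":{"type":"number"}},"twist":{"type":"array","items":{"type":"number"}},"jaw":{"type":"number"}}}},"newtons":{"type":"number"}},"required":["plan"]}

```bash
mkdir -p pics; ls; cat > h.py <<'E'
from cell import env
import numpy as np, cv2
from scipy.spatial.transform import Rotation as Rn
def shot(n,f=None):
    c=env.read_camera(n)
    if f: cv2.imwrite('pics/'+f,c['img'][:,:,::-1])
    return c
def ray(c,u,v):
    K,R,t=map(np.array,(c['camera_matrix'],c['R'],c['t']))
    d=R.T@np.linalg.inv(K)@np.array([u,v,1.]); return -R.T@t,d
def onz(c,u,v,z):
    o,d=ray(c,u,v); return o+d*(z-o[2])/d[2]
def proj(c,X):
    p=np.array(c['camera_matrix'])@(np.array(c['R'])@np.array(X)+np.array(c['t'])); return p[:2]/p[2]
def tri(c1,p1,c2,p2):
    o1,d1=ray(c1,*p1);o2,d2=ray(c2,*p2)
    s=np.linalg.lstsq(np.c_[d1,-d2],o2-o1,rcond=None)[0]
    a,b=o1+s[0]*d1,o2+s[1]*d2
    return (a+b)/2,np.linalg.norm(a-b)
E
python3 - <<'E'
from h import *
for n in('top','side'):
    c=shot(n,n+'0.png'); print(n,-np.array(c['R']).T@c['t'],np.array(c['R'])[2],c['camera_matrix'][0])
    np.savez(n+'0.npz',**c)
o=env.get_obs();print(o)
E
```

```text
pics
top [0.32936609 0.12509889 1.35447042] [ 0.17811568 -0.00530553 -0.98399525] [481.26844262   0.         315.44148286]
side [ 0.30826733 -0.69097211  1.06949693] [ 0.19552878  0.64236626 -0.74103582] [410.01642604   0.         320.11275004]
{'time_s': 0.1, 'qpos': array([68.59002525, 18.43524864, -4.0164806 , 83.1663447 ,  1.29756691,
       78.53992815, -3.26090193]), 'joint_velocities': array([-0.02981151, -0.06160847, -0.06992622, -0.1143829 , -0.07744584,
       -0.01905822, -0.12697799]), 'effort': array([-1.04899464e-03, -4.92571378e+01, -4.06471314e-01, -3.13397884e+01,
       -6.43320079e-02,  3.94832273e-02,  6.61102217e-05]), 'tool_pos': array([ 0.24569111, -0.60159321,  0.40377955]), 'tool_rot': array([-1.79903854e+02,  7.53269350e-03,  2.22200518e+01]), 'force': array([ 0.15873057,  0.59197767, -0.03692207]), 'wrist_torque': array([ 0.02786475,  0.02063876, -0.0276421 ]), 'grasp_force': 0.0, 'grip_width': 0.0868677585570769}
```

View pics/top0.png

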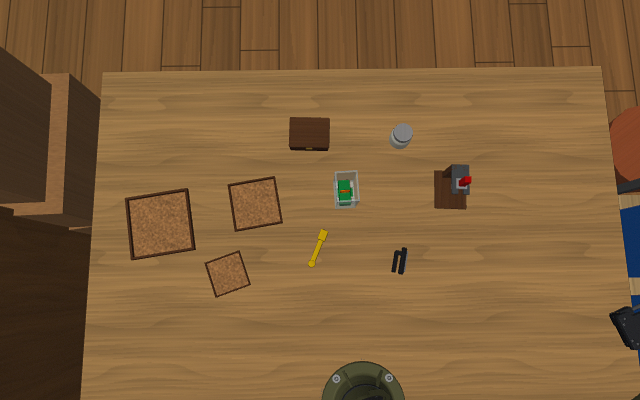

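View pics/side0.png

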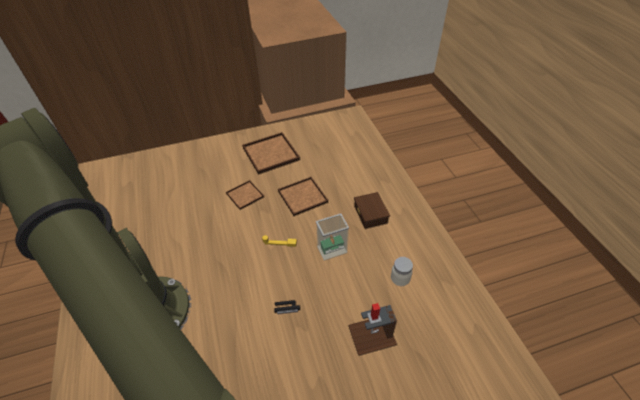

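The top view shows three tray-like squares: large (160,224), middle (255,204) and small (228,273). The middle one is the tray. The jar is at (346,190), with the green cartridge and orange strap inside. The stand is at (452,188) with the red handle at (465,181). Only one rod and one tall jar are visible; the small capped jar at (401,135) is the one to leave. Next, one close crop of these.

```bash
python3 - <<'E'
from h import *
t=cv2.imread('pics/top0.png');s=cv2.imread('pics/side0.png')
f=lambda i,x,y:cv2.resize(i[y:y+60,x:x+80],(400,300),interpolation=cv2.INTER_CUBIC)
cv2.imwrite('pics/crop.png',np.vstack([np.hstack([f(t,306,160),f(t,415,155)]),np.hstack([f(s,295,205),f(s,340,295)])]))
c=np.load('top0.npz');
hsv=cv2.cvtColor(t,cv2.COLOR_BGR2HSV)
# tray: dark rim
g=(hsv[...,2]<75).astype(np.uint8)
for name,(x0,y0,x1,y1) in dict(tray=(222,170,290,238)).items():
    m=np.zeros_like(g);m[y0:y1,x0:x1]=g[y0:y1,x0:x1]
    r=cv2.minAreaRect(cv2.findNonZero(m));b=cv2.boxPoints(r);P=np.array([onz(c,*p,0.014) for p in b])
    print(name,P.mean(0),np.linalg.norm(np.diff(P,axis=0),axis=1),P.round(3).tolist())
E
```

```text
tray [0.54120062 0.29031481 0.014     ] [0.13694004 0.13660337 0.1345675 ] [[0.597, 0.37, 0.014], [0.62, 0.235, 0.014], [0.485, 0.212, 0.014], [0.463, 0.345, 0.014]]
```

View pics/crop.png

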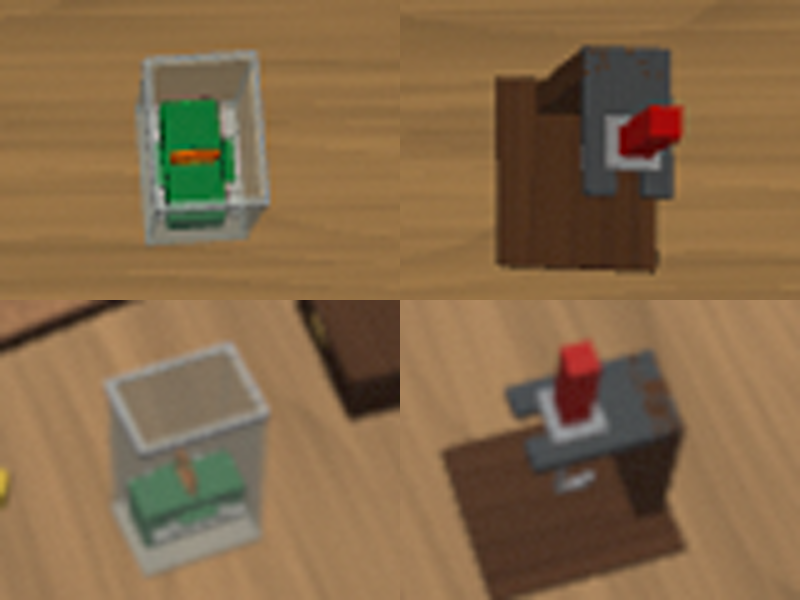

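The crop confirms the jar, with its long side along the image vertical (world x), and the strap eye near top px (345,191). The fork's slot opens toward image-down (−x), and the handle top is near top px (468,180) and side px (376,306).

```bash
python3 - <<'E'
from h import *
t,s=np.load('top0.npz'),np.load('side0.npz')
T=lambda p:(306+p[0]/5-.4,160+p[1]/5-.4); U=lambda p:(415+(p[0]-400)/5-.4,155+p[1]/5-.4)
S=lambda p:(295+p[0]/5-.4,205+(p[1]-300)/5-.4); V=lambda p:(340+(p[0]-400)/5-.4,295+(p[1]-300)/5-.4)
def yaw(a): return np.degrees(np.arctan2(a[1],a[0]))
P=np.array([onz(t,*T(p),.13) for p in[(152,208),(268,206),(257,52),(145,58)]])
Q=np.array([onz(s,*S(p),.13) for p in[(107,381),(141,451),(268,411),(233,344)]])
for A in(P,Q): print('jar',A.mean(0).round(4),np.linalg.norm(np.diff(A,axis=0),axis=1).round(3),A.round(3).tolist())
P=np.array([onz(t,*U(p),.006) for p in[(497,265),(657,271),(497,77)]]); print('base',P.round(4).tolist())
# fork top
P=np.array([onz(t,*U(p),.1045) for p in[(583,195),(674,197),(669,47),(585,47)]]); print('forktop',P.round(4).tolist(),P.mean(0))
Q=np.array([onz(s,*V(p),.1045) for p in[(505,388),(528,448),(682,432),(655,350)]]); print('forkside',Q.round(4).tolist(),Q.mean(0))
h=tri(t,U((667,124)),s,V((578,353)));print('handle top',h)
print('collar',onz(t,*U((633,142)),.1095), onz(s,*V((572,415)),.1095))
print('eye',tri(t,T((195,157)),s,S((183,458))), [proj(t,[0,0,0])])
for n,c,b in(('top',t,(440,150,490,215)),('side',s,(350,290,400,345))):
    hs=cv2.cvtColor(c['img'],cv2.COLOR_RGB2HSV);m=((hs[...,0]<8)|(hs[...,0]>172))&(hs[...,1]>190)&(hs[...,2]>110)
    y,x=np.nonzero(m[b[1]:b[3],b[0]:b[2]]);print(n,x.min()+b[0],x.max()+b[0],y.min()+b[1],y.max()+b[1],x.mean()+b[0],y.mean()+b[1])
    m=(hs[...,0]>4)&(hs[...,0]<16)&(hs[...,1]>(200 if n=='top' else 90)); bb=(335,180,356,205) if n=='top' else (322,228,342,250)
    y,x=np.nonzero(m[bb[1]:bb[3],bb[0]:bb[2]]);print(' orange',sorted(zip((y+bb[1]).tolist(),(x+bb[0]).tolist())))
E
```

```text
jar [0.5653 0.0373 0.13  ] [0.06  0.081 0.059] [[0.525, 0.066, 0.13], [0.525, 0.006, 0.13], [0.607, 0.009, 0.13], [0.604, 0.068, 0.13]]
jar [0.5641 0.0335 0.13  ] [0.056 0.08  0.055] [[0.523, 0.06, 0.13], [0.525, 0.004, 0.13], [0.605, 0.008, 0.13], [0.603, 0.063, 0.13]]
base [[0.5225, -0.2172, 0.006], [0.5177, -0.3077, 0.006], [0.6315, -0.2237, 0.006]]
forktop [[0.545, -0.2399, 0.1045], [0.5432, -0.2879, 0.1045], [0.6245, -0.291, 0.1045], [0.6252, -0.2462, 0.1045]] [ 0.58447929 -0.26623152  0.1045    ]
forkside [[0.5442, -0.2455, 0.1045], [0.543, -0.2795, 0.1045], [0.6194, -0.2961, 0.1045], [0.6256, -0.2503, 0.1045]] [ 0.5830478  -0.26785207  0.1045    ]
handle top (array([ 0.57023376, -0.26721211,  0.16431009]), np.float64(0.000485014733008031))
collar [ 0.57215078 -0.26666778  0.1095    ] [ 0.56940441 -0.27226045  0.1095    ]
eye (array([0.56331079, 0.03865747, 0.06420185]), np.float64(0.00013477103625161827)) [array([363.1641614 , 404.35867133])]
top 465 470 176 182 467.60526315789474 178.68421052631578
 orange [(190, 342), (190, 343), (190, 344), (190, 345), (190, 346), (190, 347), (190, 348), (190, 349), (191, 340), (191, 341), (191, 342), (191, 343), (191, 344), (191, 345), (191, 346), (191, 347), (191, 348), (191, 349)]
side 373 378 305 310 375.25 307.15
 orange [(235, 331), (236, 331), (239, 331), (239, 332), (240, 332), (241, 332), (241, 333)]
```

Emit:
servo_tool([
  {"xyz":[42.7,-18.7,0],"twist":[0,0,25.5],"jaw":0},
  {"xyz":[42.7,-18.7,0],"twist":[0,0,25.5],"jaw":0},
  {"xyz":[42.7,-18.7,0],"twist":[0,0,25.5],"jaw":0},
  {"xyz":[42.7,-18.7,0],"twist":[0,0,25.5],"jaw":0},
  {"xyz":[42.7,-18.7,0],"twist":[0,0,25.5],"jaw":0},
  {"xyz":[42.7,-18.7,0],"twist":[0,0,25.5],"jaw":0},
  {"xyz":[42.7,-18.7,0],"twist":[0,0,25.5],"jaw":0},
  {"xyz":[42.7,-18.7,0],"twist":[0,0,25.5],"jaw":0},
  {"xyz":[42.7,-18.7,0],"twist":[0,0,25.5],"jaw":0},
  {"xyz":[42.7,-18.7,0],"twist":[0,0,25.5],"jaw":0},
])

```text
time_s: 0.93
tool_pos: [0.5342, -0.3036, 0.4044]
tool_rot: [-180.0, 0.0, -3.3]
force: [1.2, -0.3, 0.4]
grip_width: 0.0869
grasp_force: 0.0
```

```bash
cat >> h.py <<'E'
def to(x,y,z,yaw=None):
    "shift (cm) and twist (deg) in the tool frame from the measured pose to a tool-down pose"
    o=env.get_obs();R=Rn.from_euler('xyz',o['tool_rot'],degrees=True)
    yaw=o['tool_rot'][2] if yaw is None else yaw
    G=Rn.from_euler('xyz',[180,0,yaw],degrees=True)
    print('t',o['time_s'],'pos',o['tool_pos'].round(4),'rot',o['tool_rot'].round(2),'F',o['force'].round(2),'w',round(o['grip_width'],4),'gf',round(o['grasp_force'],1),'q7',o['qpos'][6].round(1))
    print(' xyz cm',(100*R.inv().apply(np.array([x,y,z])-o['tool_pos'])).round(2),'twist',(R.inv()*G).as_rotvec(degrees=True).round(2))
E
python3 -c "
from h import *
to(.5702,-.267,.40,-3.3)"
```

```text
t 0.9333 pos [ 0.5342 -0.3036  0.4044] rot [-1.80e+02  3.00e-02 -3.29e+00] F [ 1.18 -0.32  0.44] w 0.0869 gf 0.0 q7 -69.1
 xyz cm [ 3.38 -3.86  0.44] twist [-0.    0.03  0.01]
```

Emit:
servo_tool([
  {"xyz":[3.4,-3.9,0],"twist":[0,0,0],"jaw":0},
  {"xyz":[3.4,-3.9,0],"twist":[0,0,0],"jaw":0},
  {"xyz":[3.4,-3.9,2],"twist":[0,0,0],"jaw":0},
  {"xyz":[3.4,-3.9,4],"twist":[0,0,0],"jaw":0},
  {"xyz":[3.4,-3.9,4],"twist":[0,0,0],"jaw":0},
])

```text
time_s: 1.35
tool_pos: [0.5684, -0.2677, 0.3599]
tool_rot: [-179.8, 0.4, -3.2]
force: [-0.6, -0.5, -0.7]
grip_width: 0.0872
grasp_force: 0.0
```

```bash
python3 -c "
from h import *
to(.5702,-.267,.2995,-3.3)
a=shot('top')['img'];b=shot('side')['img']
f=lambda i,x,y:cv2.resize(np.ascontiguousarray(i[y:y+80,x:x+80]),(400,400),interpolation=cv2.INTER_CUBIC)
cv2.imwrite('pics/c2.png',np.hstack([f(a,420,140),f(b,340,265)])[:,:,::-1])"
```

```text
t 1.35 pos [ 0.5684 -0.2677  0.3599] rot [-179.84    0.44   -3.22] F [-0.62 -0.48 -0.66] w 0.0872 gf 0.0 q7 -74.2
 xyz cm [ 0.23 -0.06  6.04] twist [-0.16  0.44  0.08]
```

View pics/c2.png

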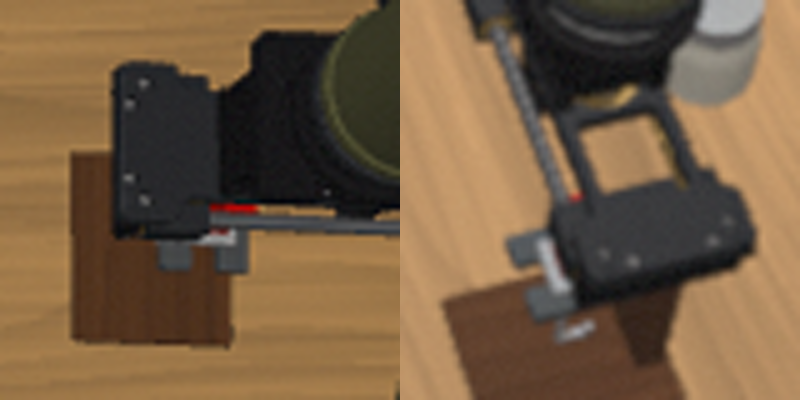

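The gripper straddles the red handle (top crop (235,210)) and the fork and collar are clear below. I'll go down and grip.

Emit:
servo_tool([
  {"xyz":[0.2,-0.05,2],"twist":[0,0,0],"jaw":0},
  {"xyz":[0.2,-0.05,4],"twist":[0,0,0],"jaw":0},
  {"xyz":[0.2,-0.05,6],"twist":[0,0,0],"jaw":0},
  {"xyz":[0.2,-0.05,6],"twist":[0,0,0],"jaw":0},
  {"xyz":[0.2,-0.05,6],"twist":[0,0,0],"jaw":0.5},
  {"xyz":[0.2,-0.05,6],"twist":[0,0,0],"jaw":1},
  {"xyz":[0.2,-0.05,6],"twist":[0,0,0],"jaw":1},
  {"xyz":[0.2,-0.05,6],"twist":[0,0,0],"jaw":1},
  {"xyz":[0.2,-0.05,6],"twist":[0,0,0],"jaw":1},
  {"xyz":[0.2,-0.05,6],"twist":[0,0,0],"jaw":1},
], newtons=35)

```text
time_s: 2.28
tool_pos: [0.5717, -0.2681, 0.3056]
tool_rot: [180.0, -0.1, -3.3]
force: [-0.4, 0.4, -0.2]
grip_width: 0.0553
grasp_force: 0.0
```

Emit:
servo_tool([
  {"xyz":[0,0,0],"twist":[0,0,0],"jaw":1},
  {"xyz":[0,0,0],"twist":[0,0,0],"jaw":1},
  {"xyz":[0,0,0],"twist":[0,0,0],"jaw":1},
  {"xyz":[0,0,0],"twist":[0,0,0],"jaw":1},
])

```text
time_s: 2.62
tool_pos: [0.5715, -0.268, 0.3047]
tool_rot: [180.0, 0.0, -3.3]
force: [-0.1, 0.1, 0.3]
grip_width: 0.0284
grasp_force: 0.0
```

```bash
python3 -c "
from h import *
to(.5702,-.267,.32,-3.3)"
```

```text
t 2.6167 pos [ 0.5715 -0.268   0.3047] rot [ 1.80e+02  1.00e-02 -3.28e+00] F [-0.06  0.11  0.29] w 0.0284 gf 0.0 q7 -75.0
 xyz cm [-0.13 -0.09 -1.53] twist [0.   0.01 0.02]
```

Emit:
servo_tool([
  {"xyz":[0,0,0.5],"twist":[0,0,0],"jaw":0.75},
  {"xyz":[0,0,0.5],"twist":[0,0,0],"jaw":0.75},
  {"xyz":[0,0,0.5],"twist":[0,0,0],"jaw":1},
  {"xyz":[0,0,0.5],"twist":[0,0,0],"jaw":1},
  {"xyz":[0,0,0.5],"twist":[0,0,0],"jaw":1},
  {"xyz":[0,0,0.5],"twist":[0,0,0],"jaw":1},
  {"xyz":[0,0,0.5],"twist":[0,0,0],"jaw":1},
  {"xyz":[0,0,0.5],"twist":[0,0,0],"jaw":1},
])

```text
time_s: 3.28
tool_pos: [0.5715, -0.268, 0.2997]
tool_rot: [180.0, 0.0, -3.3]
force: [-0.6, 0.5, -1.6]
grip_width: 0.0156
grasp_force: 35.0
```

```bash
python3 -c "
from h import *
to(.5702,-.267,.32,-3.3)"
```

```text
t 3.2833 pos [ 0.5715 -0.268   0.2997] rot [ 1.80e+02  1.00e-02 -3.28e+00] F [-0.57  0.52 -1.59] w 0.0156 gf 35.0 q7 -75.1
 xyz cm [-0.13 -0.09 -2.03] twist [0.   0.01 0.02]
```

Emit:
servo_tool([
  {"xyz":[0,0,-0.5],"twist":[0,0,0],"jaw":1},
  {"xyz":[0,0,-1.5],"twist":[0,0,0],"jaw":1},
  {"xyz":[0,0,-1.5],"twist":[0,0,0],"jaw":1},
  {"xyz":[-2,0,-1.5],"twist":[0,0,0],"jaw":1},
  {"xyz":[-4,0,-1.5],"twist":[0,0,0],"jaw":1},
  {"xyz":[-6,0,-1.5],"twist":[0,0,0],"jaw":1},
  {"xyz":[-8,0,-1.5],"twist":[0,0,0],"jaw":1},
  {"xyz":[-8,0,-5],"twist":[0,0,0],"jaw":1},
  {"xyz":[-8,0,-9],"twist":[0,0,0],"jaw":1},
  {"xyz":[-8,0,-13],"twist":[0,0,0],"jaw":1},
])

```text
time_s: 4.12
tool_pos: [0.4907, -0.2632, 0.431]
tool_rot: [-180.0, 0.1, -3.3]
force: [1.5, -0.6, -0.2]
grip_width: 0.0157
grasp_force: 35.0
```

```bash
python3 -c "
from h import *
to(.5567,.0375,.45,2.2)
t=shot('top','top2.png');s=shot('side','side2.png')
np.savez('top2.npz',**t);np.savez('side2.npz',**s)"
```

```text
t 4.1167 pos [ 0.4907 -0.2632  0.431 ] rot [-1.7998e+02  7.0000e-02 -3.3000e+00] F [ 1.48 -0.61 -0.22] w 0.0157 gf 35.0 q7 -69.4
 xyz cm [  4.85 -30.4   -1.9 ] twist [-0.02  0.07 -5.5 ]
```

View pics/side2.png

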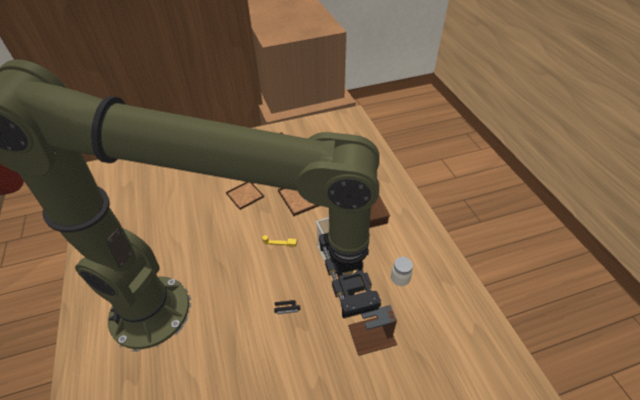

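The rod is out of the fork and hangs from the gripper near side px (360,300). The slot is visible at (378,317). Now over the jar.

Emit:
servo_tool([
  {"xyz":[4.6,-30.4,-2],"twist":[0,0,-5.5],"jaw":1},
  {"xyz":[4.6,-30.4,-2],"twist":[0,0,-5.5],"jaw":1},
  {"xyz":[4.6,-30.4,-2],"twist":[0,0,-5.5],"jaw":1},
  {"xyz":[4.6,-30.4,-2],"twist":[0,0,-5.5],"jaw":1},
  {"xyz":[4.6,-30.4,-2],"twist":[0,0,-5.5],"jaw":1},
  {"xyz":[4.6,-30.4,-2],"twist":[0,0,-5.5],"jaw":1},
  {"xyz":[4.6,-30.4,-2],"twist":[0,0,-5.5],"jaw":1},
  {"xyz":[4.6,-30.4,-2],"twist":[0,0,-5.5],"jaw":1},
  {"xyz":[4.6,-30.4,-2],"twist":[0,0,-5.5],"jaw":1},
  {"xyz":[4.6,-30.4,-2],"twist":[0,0,-5.5],"jaw":1},
])

```text
time_s: 5.05
tool_pos: [0.5549, 0.0388, 0.4499]
tool_rot: [180.0, -0.0, 2.4]
force: [0.8, -0.7, -0.9]
grip_width: 0.0156
grasp_force: 35.0
```

```bash
python3 -c "
from h import *
c=np.load('top0.npz')
for z in(.066,.072):print(onz(c,344.9,190.6,z))
to(.5545,.038,.44,2.2)
s=shot('side');
f=lambda i,x,y:cv2.resize(np.ascontiguousarray(i[y:y+100,x:x+120]),(720,600),interpolation=cv2.INTER_CUBIC)
np.savez('s3.npz',**s)
cv2.imwrite('pics/c3.png',f(s['img'],275,170)[:,:,::-1])"
```

```text
[0.56414756 0.03792581 0.066     ]
[0.56305426 0.03833175 0.072     ]
t 5.05 pos [0.5549 0.0388 0.4499] rot [ 1.7997e+02 -3.0000e-02  2.4000e+00] F [ 0.75 -0.67 -0.85] w 0.0156 gf 35.0 q7 -97.5
 xyz cm [-0.05  0.08  0.99] twist [ 0.03 -0.03  0.2 ]
```

View pics/c3.png

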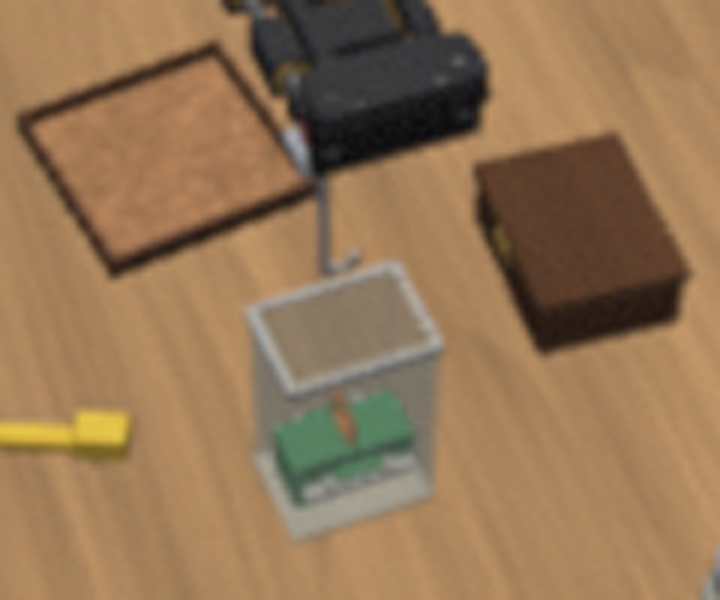

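The hook shaft bottom is at crop (328,268), the tip at (352,258), and the eye's orange spans (335,390) to (350,445) inside the jar. I'll check the hook position against the TCP.

```bash
python3 -c "
from h import *
s=np.load('s3.npz');o=np.array([.5549,.0388,.1709]);x=np.array([np.cos(np.radians(2.4)),np.sin(np.radians(2.4)),0])
k=lambda P:((proj(s,P)-[275,170]+.4)*6).round(0)
print('shaft',k(o),'shaft+60',k(o+[0,0,.06]),'tip',k(o+x*.016+[0,0,.008]))
for z in (.066,.072,.08):
  print(z,[k([.5637,.038+d,h]) for d,h in((0,z),(.010,z-.005),(-.010,z-.005))])
print('base',k([.5637,.05,.044]),k([.5637,.026,.044]))
print('jar',[k([.565+a*np.cos(.038)-b*np.sin(.038),.0365+a*np.sin(.038)+b*np.cos(.038),.13]) for a,b in((-.04,.029),(-.04,-.029),(.04,-.029),(.04,.029))])
"
```

```text
shaft [324. 268.] shaft+60 [323. 184.] tip [355. 248.]
0.066 [array([341., 398.]), array([335., 390.]), array([347., 419.])]
0.072 [array([341., 391.]), array([335., 382.]), array([347., 412.])]
0.08 [array([341., 381.]), array([335., 373.]), array([347., 402.])]
base [333. 407.] [348. 442.]
jar [array([249., 301.]), array([289., 387.]), array([442., 340.]), array([398., 257.])]
```

Emit:
servo_tool([
  {"xyz":[-0.1,0.1,2],"twist":[0,0,0.2],"jaw":1},
  {"xyz":[-0.1,0.1,4],"twist":[0,0,0.2],"jaw":1},
  {"xyz":[-0.1,0.1,6],"twist":[0,0,0.2],"jaw":1},
  {"xyz":[-0.1,0.1,7],"twist":[0,0,0.2],"jaw":1},
  {"xyz":[-0.1,0.1,7],"twist":[0,0,0.2],"jaw":1},
  {"xyz":[-0.1,0.1,7],"twist":[0,0,0.2],"jaw":1},
  {"xyz":[-0.1,0.1,7],"twist":[0,0,0.2],"jaw":1},
  {"xyz":[-0.1,0.1,7],"twist":[0,0,0.2],"jaw":1},
])

```text
time_s: 5.77
tool_pos: [0.5545, 0.0362, 0.3813]
tool_rot: [180.0, -0.1, 2.0]
force: [1.0, -0.1, -1.0]
grip_width: 0.0159
grasp_force: 35.0
```

```bash
python3 -c "
from h import *
to(.5545,.038,.3475,2.2)"
```

```text
t 5.7667 pos [0.5545 0.0362 0.3813] rot [ 1.7999e+02 -1.4000e-01  1.9900e+00] F [ 0.98 -0.15 -1.04] w 0.0159 gf 35.0 q7 -98.5
 xyz cm [-0.   -0.18  3.38] twist [ 0.02 -0.14 -0.21]
```

Emit:
servo_tool([
  {"xyz":[0,-0.15,0.5],"twist":[0,0,0],"jaw":1},
  {"xyz":[0,-0.15,1],"twist":[0,0,0],"jaw":1},
  {"xyz":[0,-0.15,1.5],"twist":[0,0,0],"jaw":1},
  {"xyz":[0,-0.15,2],"twist":[0,0,0],"jaw":1},
  {"xyz":[0,-0.15,2],"twist":[0,0,0],"jaw":1},
  {"xyz":[0,-0.15,2],"twist":[0,0,0],"jaw":1},
])

```text
time_s: 6.27
tool_pos: [0.5538, 0.0378, 0.3591]
tool_rot: [180.0, 0.1, 2.0]
force: [0.4, -0.2, -0.9]
grip_width: 0.0155
grasp_force: 35.0
```

Emit:
servo_tool([
  {"xyz":[0,0,0.1],"twist":[0,0,0],"jaw":1},
  {"xyz":[0,0,0.2],"twist":[0,0,0],"jaw":1},
  {"xyz":[0,0,0.3],"twist":[0,0,0],"jaw":1},
  {"xyz":[0,0,0.4],"twist":[0,0,0],"jaw":1},
  {"xyz":[0,0,0.4],"twist":[0,0,0],"jaw":1},
  {"xyz":[0,0,0.4],"twist":[0,0,0],"jaw":1},
])

```text
time_s: 6.77
tool_pos: [0.5539, 0.0379, 0.3557]
tool_rot: [180.0, 0.0, 2.0]
force: [-0.1, 0.5, -1.2]
grip_width: 0.0154
grasp_force: 35.0
```

Emit:
servo_tool([
  {"xyz":[0,0,0.1],"twist":[0,0,0],"jaw":1},
  {"xyz":[0,0,0.2],"twist":[0,0,0],"jaw":1},
  {"xyz":[0,0,0.2],"twist":[0,0,0],"jaw":1},
  {"xyz":[0,0,0.2],"twist":[0,0,0],"jaw":1},
])

```text
time_s: 7.1
tool_pos: [0.5539, 0.0379, 0.3536]
tool_rot: [180.0, 0.0, 2.0]
force: [0.7, 0.4, -1.6]
grip_width: 0.0156
grasp_force: 35.0
```

Emit:
servo_tool([
  {"xyz":[0,0,0.1],"twist":[0,0,0],"jaw":1},
  {"xyz":[0,0,0.2],"twist":[0,0,0],"jaw":1},
  {"xyz":[0,0,0.2],"twist":[0,0,0],"jaw":1},
])

```text
time_s: 7.35
tool_pos: [0.5539, 0.0379, 0.3515]
tool_rot: [180.0, 0.0, 2.0]
force: [0.3, -0.1, -1.1]
grip_width: 0.016
grasp_force: 35.0
```

Emit:
servo_tool([
  {"xyz":[0,0,0.1],"twist":[0,0,0],"jaw":1},
  {"xyz":[0,0,0.1],"twist":[0,0,0],"jaw":1},
  {"xyz":[0,0,0.1],"twist":[0,0,0],"jaw":1},
])

```text
time_s: 7.6
tool_pos: [0.5539, 0.0379, 0.3507]
tool_rot: [180.0, 0.0, 2.0]
force: [0.1, 0.1, -1.5]
grip_width: 0.0159
grasp_force: 35.0
```

Emit:
servo_tool([
  {"xyz":[0,0,0.1],"twist":[0,0,0],"jaw":1},
  {"xyz":[0,0,0.1],"twist":[0,0,0],"jaw":1},
  {"xyz":[0,0,0.1],"twist":[0,0,0],"jaw":1},
])

```text
time_s: 7.85
tool_pos: [0.5539, 0.0379, 0.3496]
tool_rot: [180.0, 0.0, 2.0]
force: [-0.1, -0.0, -0.5]
grip_width: 0.0157
grasp_force: 35.0
```

Emit:
servo_tool([
  {"xyz":[0,0,0.1],"twist":[0,0,0],"jaw":1},
  {"xyz":[0,0,0.1],"twist":[0,0,0],"jaw":1},
  {"xyz":[0,0,0.1],"twist":[0,0,0],"jaw":1},
])

```text
time_s: 8.1
tool_pos: [0.554, 0.038, 0.3489]
tool_rot: [-180.0, -0.0, 2.0]
force: [-0.4, 0.3, -0.0]
grip_width: 0.0158
grasp_force: 35.0
```

Emit:
servo_tool([
  {"xyz":[0,0,0.05],"twist":[0,0,0],"jaw":1},
  {"xyz":[0,0,0.05],"twist":[0,0,0],"jaw":1},
  {"xyz":[0,0,0.05],"twist":[0,0,0],"jaw":1},
])

```text
time_s: 8.35
tool_pos: [0.5541, 0.0381, 0.3486]
tool_rot: [-180.0, -0.0, 2.0]
force: [0.4, 1.5, 2.2]
grip_width: 0.0158
grasp_force: 35.0
```

Contact with the eye's top was felt at TCP z ≈ 0.349, so the eye top is about 68 mm above the surface. Now up, back, down beside the eye, then a check.

Emit:
servo_tool([
  {"xyz":[0,0,-0.5],"twist":[0,0,0],"jaw":1},
  {"xyz":[0,0.1,-1],"twist":[0,0,0],"jaw":1},
  {"xyz":[0,0.1,-1],"twist":[0,0,0],"jaw":1},
  {"xyz":[-0.9,0.1,-1],"twist":[0,0,0],"jaw":1},
  {"xyz":[-1.75,0.1,-1],"twist":[0,0,0],"jaw":1},
  {"xyz":[-1.75,0.1,-1],"twist":[0,0,0],"jaw":1},
  {"xyz":[-1.75,0.1,-1],"twist":[0,0,0],"jaw":1},
])

```text
time_s: 8.93
tool_pos: [0.5357, 0.0363, 0.3582]
tool_rot: [180.0, 0.0, 2.0]
force: [0.1, 0.3, -0.8]
grip_width: 0.0158
grasp_force: 35.0
```

Emit:
servo_tool([
  {"xyz":[0,0,0.4],"twist":[0,0,0],"jaw":1},
  {"xyz":[0,0,0.8],"twist":[0,0,0],"jaw":1},
  {"xyz":[0,0,1.2],"twist":[0,0,0],"jaw":1},
  {"xyz":[0,0,1.2],"twist":[0,0,0],"jaw":1},
  {"xyz":[0,0,1.2],"twist":[0,0,0],"jaw":1},
])

```text
time_s: 9.35
tool_pos: [0.5364, 0.0363, 0.3456]
tool_rot: [-180.0, 0.1, 2.0]
force: [1.2, 0.5, -1.6]
grip_width: 0.0159
grasp_force: 35.0
```

```bash
python3 -c "
from h import *
to(.5368,.037,.3315,2.2)"
```

```text
t 9.35 pos [0.5364 0.0363 0.3456] rot [-1.7999e+02  6.0000e-02  2.0300e+00] F [ 1.23  0.54 -1.63] w 0.0159 gf 35.0 q7 -98.5
 xyz cm [ 0.04 -0.07  1.41] twist [-0.01  0.06 -0.17]
```

Emit:
servo_tool([
  {"xyz":[0,0,0.3],"twist":[0,0,0],"jaw":1},
  {"xyz":[0,0,0.6],"twist":[0,0,0],"jaw":1},
  {"xyz":[0,0,0.9],"twist":[0,0,0],"jaw":1},
  {"xyz":[0,0,1.2],"twist":[0,0,0],"jaw":1},
  {"xyz":[0,0,1.4],"twist":[0,0,0],"jaw":1},
  {"xyz":[0,0,1.4],"twist":[0,0,0],"jaw":1},
  {"xyz":[0,0,1.4],"twist":[0,0,0],"jaw":1},
])

```text
time_s: 9.93
tool_pos: [0.5365, 0.0363, 0.3321]
tool_rot: [180.0, 0.0, 2.0]
force: [0.0, 0.8, -0.6]
grip_width: 0.0159
grasp_force: 35.0
```

Emit:
servo_tool([
  {"xyz":[0.2,0,0],"twist":[0,0,0],"jaw":1},
  {"xyz":[0.4,0,0],"twist":[0,0,0],"jaw":1},
  {"xyz":[0.6,0,0],"twist":[0,0,0],"jaw":1},
  {"xyz":[0.6,0,0],"twist":[0,0,0],"jaw":1},
  {"xyz":[0.6,0,0],"twist":[0,0,0],"jaw":1},
])

```text
time_s: 10.35
tool_pos: [0.5427, 0.0365, 0.3323]
tool_rot: [-180.0, -0.0, 2.0]
force: [-0.8, 0.3, -1.5]
grip_width: 0.0155
grasp_force: 35.0
```

Emit:
servo_tool([
  {"xyz":[0.2,0,0],"twist":[0,0,0],"jaw":1},
  {"xyz":[0.4,0,0],"twist":[0,0,0],"jaw":1},
  {"xyz":[0.4,0,0],"twist":[0,0,0],"jaw":1},
  {"xyz":[0.4,0,0],"twist":[0,0,0],"jaw":1},
])

```text
time_s: 10.68
tool_pos: [0.5466, 0.0366, 0.3322]
tool_rot: [-180.0, 0.0, 2.0]
force: [-0.6, -0.7, -1.3]
grip_width: 0.0162
grasp_force: 35.0
```

Emit:
servo_tool([
  {"xyz":[0.2,0,0],"twist":[0,0,0],"jaw":1},
  {"xyz":[0.4,0,0],"twist":[0,0,0],"jaw":1},
  {"xyz":[0.4,0,0],"twist":[0,0,0],"jaw":1},
  {"xyz":[0.4,0,0],"twist":[0,0,0],"jaw":1},
])

```text
time_s: 11.02
tool_pos: [0.5506, 0.0368, 0.3322]
tool_rot: [-180.0, 0.0, 2.0]
force: [0.1, -0.2, -1.0]
grip_width: 0.0157
grasp_force: 35.0
```

```bash
python3 -c "
from h import *
to(.555,.0365,.3415,2.2)
s=shot('side');f=lambda i,x,y:cv2.resize(np.ascontiguousarray(i[y:y+50,x:x+60]),(720,600),interpolation=cv2.INTER_CUBIC)
cv2.imwrite('pics/c4.png',f(s['img'],300,210)[:,:,::-1])"
```

```text
t 11.0167 pos [0.5506 0.0368 0.3322] rot [-180.      0.      2.02] F [ 0.07 -0.22 -1.01] w 0.0157 gf 35.0 q7 -99.4
 xyz cm [ 0.44  0.04 -0.93] twist [-0.    0.   -0.18]
```

View pics/c4.png

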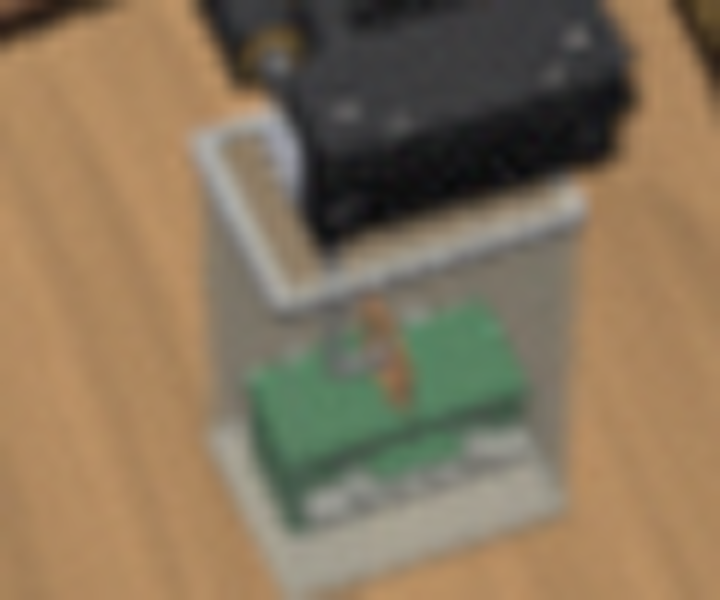

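The shaft is at crop (340,330), with the tongue passing into the orange eye at (385,350). About 14 mm separates shaft and eye, so I advance 5 mm, then raise gently until load is felt.

Emit:
servo_tool([
  {"xyz":[0.2,0,0],"twist":[0,0,0],"jaw":1},
  {"xyz":[0.4,0,0],"twist":[0,0,0],"jaw":1},
  {"xyz":[0.5,0,0],"twist":[0,0,0],"jaw":1},
  {"xyz":[0.5,0,0],"twist":[0,0,0],"jaw":1},
  {"xyz":[0.5,0,0],"twist":[0,0,0],"jaw":1},
])

```text
time_s: 11.48
tool_pos: [0.5555, 0.037, 0.3322]
tool_rot: [180.0, 0.0, 2.0]
force: [-0.4, -0.7, -0.8]
grip_width: 0.016
grasp_force: 35.0
```

Emit:
servo_tool([
  {"xyz":[0,0,-0.15],"twist":[0,0,0],"jaw":1},
  {"xyz":[0,0,-0.3],"twist":[0,0,0],"jaw":1},
  {"xyz":[0,0,-0.45],"twist":[0,0,0],"jaw":1},
  {"xyz":[0,0,-0.6],"twist":[0,0,0],"jaw":1},
  {"xyz":[0,0,-0.6],"twist":[0,0,0],"jaw":1},
  {"xyz":[0,0,-0.6],"twist":[0,0,0],"jaw":1},
])

```text
time_s: 11.98
tool_pos: [0.5555, 0.037, 0.3384]
tool_rot: [180.0, -0.0, 2.0]
force: [-0.6, 0.2, -0.8]
grip_width: 0.0155
grasp_force: 35.0
```

Emit:
servo_tool([
  {"xyz":[0,0,-0.1],"twist":[0,0,0],"jaw":1},
  {"xyz":[0,0,-0.2],"twist":[0,0,0],"jaw":1},
  {"xyz":[0,0,-0.2],"twist":[0,0,0],"jaw":1},
  {"xyz":[0,0,-0.2],"twist":[0,0,0],"jaw":1},
])

```text
time_s: 12.32
tool_pos: [0.5554, 0.0369, 0.3401]
tool_rot: [180.0, 0.0, 2.0]
force: [-0.2, 0.2, -1.5]
grip_width: 0.0155
grasp_force: 35.0
```

Emit:
servo_tool([
  {"xyz":[0,0,-0.1],"twist":[0,0,0],"jaw":1},
  {"xyz":[0,0,-0.1],"twist":[0,0,0],"jaw":1},
  {"xyz":[0,0,-0.1],"twist":[0,0,0],"jaw":1},
])

```text
time_s: 12.57
tool_pos: [0.5553, 0.0369, 0.3408]
tool_rot: [-180.0, 0.0, 2.0]
force: [0.5, 0.3, -3.8]
grip_width: 0.0157
grasp_force: 35.0
```

Emit:
servo_tool([
  {"xyz":[0,0,-0.1],"twist":[0,0,0],"jaw":1},
  {"xyz":[0,0,-0.1],"twist":[0,0,0],"jaw":1},
  {"xyz":[0,0,-0.1],"twist":[0,0,0],"jaw":1},
])

```text
time_s: 12.82
tool_pos: [0.5554, 0.0369, 0.3421]
tool_rot: [180.0, 0.0, 2.0]
force: [0.2, 0.3, -3.7]
grip_width: 0.0157
grasp_force: 35.0
```

Emit:
servo_tool([
  {"xyz":[0,0,-0.1],"twist":[0,0,0],"jaw":1},
  {"xyz":[0,0,-0.1],"twist":[0,0,0],"jaw":1},
  {"xyz":[0,0,-0.1],"twist":[0,0,0],"jaw":1},
])

```text
time_s: 13.07
tool_pos: [0.5555, 0.0369, 0.3433]
tool_rot: [180.0, -0.0, 2.0]
force: [-0.4, 0.1, -4.1]
grip_width: 0.0157
grasp_force: 35.0
```

The cartridge hangs: the load is a steady 2.7 N, with no side force. Lifting slowly.

Emit:
servo_tool([
  {"xyz":[0,0,-0.2],"twist":[0,0,0],"jaw":1},
  {"xyz":[0,0,-0.5],"twist":[0,0,0],"jaw":1},
  {"xyz":[0,0,-0.8],"twist":[0,0,0],"jaw":1},
  {"xyz":[0,0,-1.1],"twist":[0,0,0],"jaw":1},
  {"xyz":[0,0,-1.4],"twist":[0,0,0],"jaw":1},
  {"xyz":[0,0,-1.7],"twist":[0,0,0],"jaw":1},
  {"xyz":[0,0,-2.0],"twist":[0,0,0],"jaw":1},
  {"xyz":[0,0,-2.3],"twist":[0,0,0],"jaw":1},
  {"xyz":[0,0,-2.6],"twist":[0,0,0],"jaw":1},
  {"xyz":[0,0,-2.9],"twist":[0,0,0],"jaw":1},
])

```text
time_s: 13.9
tool_pos: [0.5555, 0.037, 0.3725]
tool_rot: [180.0, 0.0, 2.0]
force: [-0.3, -1.1, -4.4]
grip_width: 0.0156
grasp_force: 35.0
```

Emit:
servo_tool([
  {"xyz":[0,0,-0.4],"twist":[0,0,0],"jaw":1},
  {"xyz":[0,0,-0.8],"twist":[0,0,0],"jaw":1},
  {"xyz":[0,0,-1.2],"twist":[0,0,0],"jaw":1},
  {"xyz":[0,0,-1.6],"twist":[0,0,0],"jaw":1},
  {"xyz":[0,0,-2.0],"twist":[0,0,0],"jaw":1},
  {"xyz":[0,0,-2.4],"twist":[0,0,0],"jaw":1},
  {"xyz":[0,0,-2.8],"twist":[0,0,0],"jaw":1},
  {"xyz":[0,0,-3.2],"twist":[0,0,0],"jaw":1},
  {"xyz":[0,0,-3.6],"twist":[0,0,0],"jaw":1},
  {"xyz":[0,0,-4],"twist":[0,0,0],"jaw":1},
])

```text
time_s: 14.73
tool_pos: [0.5555, 0.037, 0.4126]
tool_rot: [180.0, 0.0, 2.0]
force: [-0.1, 0.1, -4.5]
grip_width: 0.0161
grasp_force: 35.0
```

Emit:
servo_tool([
  {"xyz":[0,0,-0.4],"twist":[0,0,0],"jaw":1},
  {"xyz":[0,0,-0.8],"twist":[0,0,0],"jaw":1},
  {"xyz":[0,0,-1.2],"twist":[0,0,0],"jaw":1},
  {"xyz":[0,0,-1.6],"twist":[0,0,0],"jaw":1},
  {"xyz":[0,0,-2.0],"twist":[0,0,0],"jaw":1},
  {"xyz":[0,0,-2.4],"twist":[0,0,0],"jaw":1},
  {"xyz":[0,0,-2.8],"twist":[0,0,0],"jaw":1},
  {"xyz":[0,0,-3.2],"twist":[0,0,0],"jaw":1},
  {"xyz":[0,0,-3.6],"twist":[0,0,0],"jaw":1},
  {"xyz":[0,0,-4],"twist":[0,0,0],"jaw":1},
])

```text
time_s: 15.57
tool_pos: [0.5555, 0.037, 0.4526]
tool_rot: [180.0, 0.0, 2.0]
force: [0.9, 0.7, -3.9]
grip_width: 0.0158
grasp_force: 35.0
```

Emit:
servo_tool([
  {"xyz":[0,0,-0.5],"twist":[0,0,0],"jaw":1},
  {"xyz":[0,0,-1],"twist":[0,0,0],"jaw":1},
  {"xyz":[0,0,-1.5],"twist":[0,0,0],"jaw":1},
  {"xyz":[0,0,-2],"twist":[0,0,0],"jaw":1},
  {"xyz":[0,0,-2.5],"twist":[0,0,0],"jaw":1},
  {"xyz":[0,0,-3],"twist":[0,0,0],"jaw":1},
  {"xyz":[0,0,-3.4],"twist":[0,0,0],"jaw":1},
  {"xyz":[0,0,-3.7],"twist":[0,0,0],"jaw":1},
  {"xyz":[0,0,-4],"twist":[0,0,0],"jaw":1},
  {"xyz":[0,0,-4],"twist":[0,0,0],"jaw":1},
])

```text
time_s: 16.4
tool_pos: [0.5556, 0.037, 0.4929]
tool_rot: [180.0, -0.1, 2.0]
force: [0.4, 0.4, -3.6]
grip_width: 0.0157
grasp_force: 35.0
```

```bash
python3 -c "
from h import *
to(.5315,.2885,.495,2)
s=shot('side','side5.png')"
```

```text
t 16.4 pos [0.5556 0.037  0.4929] rot [ 1.7999e+02 -5.0000e-02  2.0200e+00] F [ 0.45  0.38 -3.58] w 0.0157 gf 35.0 q7 -97.3
 xyz cm [ -1.52 -25.22  -0.21] twist [ 0.01 -0.05  0.02]
```

View pics/side5.png

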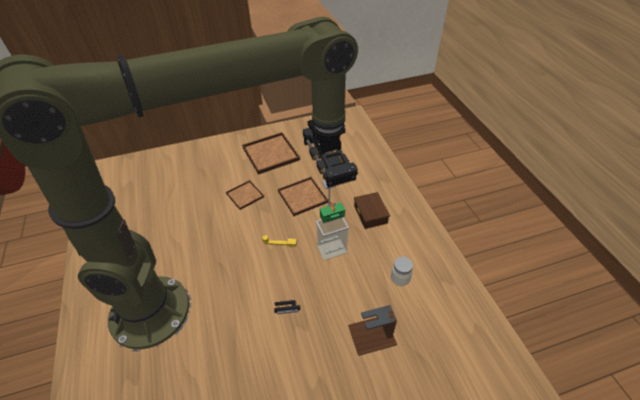

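The cartridge hangs level above the jar mouth at (332,212), clear of it by about 3 cm. Carrying it smoothly to the middle tray.

Emit:
servo_tool([
  {"xyz":[0,-0.2,0],"twist":[0,0,0],"jaw":1},
  {"xyz":[0,-0.6,0],"twist":[0,0,0],"jaw":1},
  {"xyz":[0,-1.2,0],"twist":[0,0,0],"jaw":1},
  {"xyz":[-0.1,-2.0,0],"twist":[0,0,0],"jaw":1},
  {"xyz":[-0.1,-3.0,0],"twist":[0,0,0],"jaw":1},
  {"xyz":[-0.2,-4.1,0],"twist":[0,0,0],"jaw":1},
  {"xyz":[-0.3,-5.3,0],"twist":[0,0,0],"jaw":1},
  {"xyz":[-0.4,-6.6,0],"twist":[0,0,0],"jaw":1},
  {"xyz":[-0.4,-7.9,0],"twist":[0,0,0],"jaw":1},
  {"xyz":[-0.5,-9.2,0],"twist":[0,0,0],"jaw":1},
])

```text
time_s: 17.28
tool_pos: [0.5469, 0.1307, 0.4923]
tool_rot: [-180.0, -0.0, 2.1]
force: [-0.3, 0.4, -4.1]
grip_width: 0.0154
grasp_force: 35.0
```

Emit:
servo_tool([
  {"xyz":[-0.1,-1.3,0],"twist":[0,0,0],"jaw":1},
  {"xyz":[-0.2,-2.6,0],"twist":[0,0,0],"jaw":1},
  {"xyz":[-0.3,-3.9,0],"twist":[0,0,0],"jaw":1},
  {"xyz":[-0.3,-5.2,0],"twist":[0,0,0],"jaw":1},
  {"xyz":[-0.4,-6.5,0],"twist":[0,0,0],"jaw":1},
  {"xyz":[-0.4,-7.7,0],"twist":[0,0,0],"jaw":1},
  {"xyz":[-0.5,-8.9,0],"twist":[0,0,0],"jaw":1},
  {"xyz":[-0.6,-10.0,0],"twist":[0,0,0],"jaw":1},
  {"xyz":[-0.6,-11.1,0],"twist":[0,0,0],"jaw":1},
  {"xyz":[-0.7,-12.1,0],"twist":[0,0,0],"jaw":1},
])

```text
time_s: 18.12
tool_pos: [0.5359, 0.2506, 0.4922]
tool_rot: [-180.0, -0.0, 2.0]
force: [-0.6, -0.7, -4.3]
grip_width: 0.0159
grasp_force: 35.0
```

Emit:
servo_tool([
  {"xyz":[-0.1,-0.9,0],"twist":[0,0,0],"jaw":1},
  {"xyz":[-0.1,-1.7,0],"twist":[0,0,0],"jaw":1},
  {"xyz":[-0.1,-2.4,0],"twist":[0,0,0],"jaw":1},
  {"xyz":[-0.2,-3.0,0],"twist":[0,0,0],"jaw":1},
  {"xyz":[-0.2,-3.4,0],"twist":[0,0,0],"jaw":1},
  {"xyz":[-0.2,-3.7,0.3],"twist":[0,0,0],"jaw":1},
  {"xyz":[-0.2,-3.9,0.8],"twist":[0,0,0],"jaw":1},
  {"xyz":[-0.2,-4.0,1.4],"twist":[0,0,0],"jaw":1},
  {"xyz":[-0.2,-4.0,2.0],"twist":[0,0,0],"jaw":1},
  {"xyz":[-0.2,-4.0,2.6],"twist":[0,0,0],"jaw":1},
])

```text
time_s: 18.95
tool_pos: [0.5327, 0.2889, 0.4652]
tool_rot: [180.0, 0.0, 2.0]
force: [0.3, -0.7, -3.8]
grip_width: 0.0156
grasp_force: 35.0
```

```bash
python3 -c "
from h import *
to(.5325,.290,.345,2)
s=shot('side')['img']
cv2.imwrite('pics/c6.png',cv2.resize(np.ascontiguousarray(s[100:240,220:400]),(720,560),interpolation=cv2.INTER_CUBIC)[:,:,::-1])"
```

```text
t 18.95 pos [0.5327 0.2889 0.4652] rot [1.7996e+02 4.0000e-02 1.9900e+00] F [ 0.28 -0.66 -3.82] w 0.0156 gf 35.0 q7 -126.3
 xyz cm [-1.000e-02 -1.200e-01  1.202e+01] twist [ 0.04  0.04 -0.01]
```

View pics/c6.png

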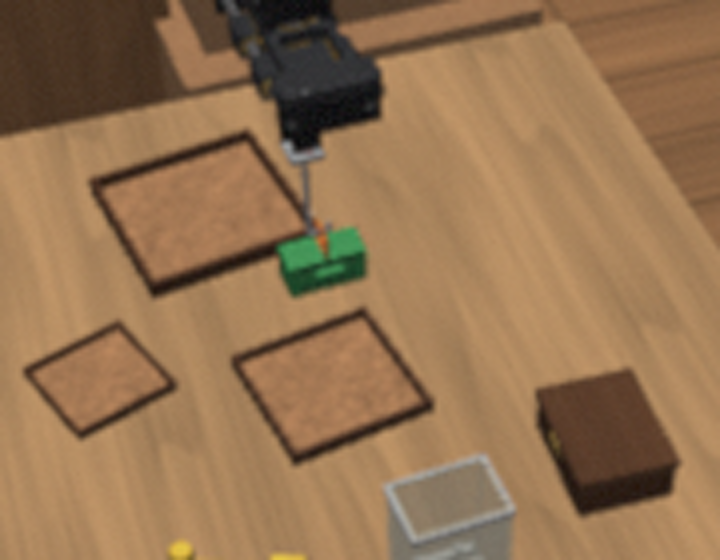

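The cartridge hangs level at crop (322,262), above the middle tray at (335,385). Lowering.

Emit:
servo_tool([
  {"xyz":[0,0,0.8],"twist":[0,0,0],"jaw":1},
  {"xyz":[0,0,1.7],"twist":[0,0,0],"jaw":1},
  {"xyz":[0,0,2.7],"twist":[0,0,0],"jaw":1},
  {"xyz":[0,0,3.7],"twist":[0,0,0],"jaw":1},
  {"xyz":[0,0,4.7],"twist":[0,0,0],"jaw":1},
  {"xyz":[0,0,5.7],"twist":[0,0,0],"jaw":1},
  {"xyz":[0,0,6.7],"twist":[0,0,0],"jaw":1},
  {"xyz":[0,0,7.5],"twist":[0,0,0],"jaw":1},
  {"xyz":[0,0,8.2],"twist":[0,0,0],"jaw":1},
  {"xyz":[0,0,8.8],"twist":[0,0,0],"jaw":1},
])

```text
time_s: 19.83
tool_pos: [0.5325, 0.2893, 0.3773]
tool_rot: [180.0, 0.0, 2.0]
force: [0.8, -1.0, -4.7]
grip_width: 0.0162
grasp_force: 35.0
```

Emit:
servo_tool([
  {"xyz":[0,0,0.5],"twist":[0,0,0],"jaw":1},
  {"xyz":[0,0,1.0],"twist":[0,0,0],"jaw":1},
  {"xyz":[0,0,1.4],"twist":[0,0,0],"jaw":1},
  {"xyz":[0,0,1.8],"twist":[0,0,0],"jaw":1},
  {"xyz":[0,0,2.2],"twist":[0,0,0],"jaw":1},
  {"xyz":[0,0,2.6],"twist":[0,0,0],"jaw":1},
  {"xyz":[0,0,2.9],"twist":[0,0,0],"jaw":1},
  {"xyz":[0,0,3.1],"twist":[0,0,0],"jaw":1},
  {"xyz":[0,0,3.1],"twist":[0,0,0],"jaw":1},
  {"xyz":[0,0,3.1],"twist":[0,0,0],"jaw":1},
])

```text
time_s: 20.67
tool_pos: [0.5326, 0.2893, 0.3472]
tool_rot: [180.0, 0.0, 2.0]
force: [-0.1, 0.1, -3.2]
grip_width: 0.0159
grasp_force: 35.0
```

Emit:
servo_tool([
  {"xyz":[0,0,0.1],"twist":[0,0,0],"jaw":1},
  {"xyz":[0,0,0.2],"twist":[0,0,0],"jaw":1},
  {"xyz":[0,0,0.3],"twist":[0,0,0],"jaw":1},
  {"xyz":[0,0,0.4],"twist":[0,0,0],"jaw":1},
  {"xyz":[0,0,0.5],"twist":[0,0,0],"jaw":1},
  {"xyz":[0,0,0.5],"twist":[0,0,0],"jaw":1},
])

```text
time_s: 21.17
tool_pos: [0.5325, 0.2892, 0.3419]
tool_rot: [180.0, 0.0, 2.0]
force: [0.5, -0.6, -4.4]
grip_width: 0.0159
grasp_force: 35.0
```

Emit:
servo_tool([
  {"xyz":[0,0,0.1],"twist":[0,0,0],"jaw":1},
  {"xyz":[0,0,0.2],"twist":[0,0,0],"jaw":1},
  {"xyz":[0,0,0.3],"twist":[0,0,0],"jaw":1},
  {"xyz":[0,0,0.4],"twist":[0,0,0],"jaw":1},
  {"xyz":[0,0,0.5],"twist":[0,0,0],"jaw":1},
  {"xyz":[0,0,0.5],"twist":[0,0,0],"jaw":1},
])

```text
time_s: 21.67
tool_pos: [0.5325, 0.2892, 0.3369]
tool_rot: [180.0, 0.0, 2.0]
force: [0.5, -0.2, -3.9]
grip_width: 0.0158
grasp_force: 35.0
```

Emit:
servo_tool([
  {"xyz":[0,0,0.1],"twist":[0,0,0],"jaw":1},
  {"xyz":[0,0,0.2],"twist":[0,0,0],"jaw":1},
  {"xyz":[0,0,0.2],"twist":[0,0,0],"jaw":1},
  {"xyz":[0,0,0.2],"twist":[0,0,0],"jaw":1},
])

```text
time_s: 22.0
tool_pos: [0.5326, 0.2895, 0.3355]
tool_rot: [-180.0, -0.0, 2.0]
force: [-0.1, 0.3, -1.9]
grip_width: 0.0156
grasp_force: 35.0
```

Emit:
servo_tool([
  {"xyz":[0,0,0.1],"twist":[0,0,0],"jaw":1},
  {"xyz":[0,0,0.2],"twist":[0,0,0],"jaw":1},
  {"xyz":[0,0,0.2],"twist":[0,0,0],"jaw":1},
  {"xyz":[0,0,0.2],"twist":[0,0,0],"jaw":1},
])

```text
time_s: 22.33
tool_pos: [0.5326, 0.2892, 0.3333]
tool_rot: [180.0, -0.0, 2.0]
force: [0.8, 0.1, -1.7]
grip_width: 0.0158
grasp_force: 35.0
```

Touchdown at TCP z ≈ 0.3357, as predicted. Lowering the tongue to mid-opening, then backing out.

Emit:
servo_tool([
  {"xyz":[0,0,0.2],"twist":[0,0,0],"jaw":1},
  {"xyz":[0,0,0.4],"twist":[0,0,0],"jaw":1},
  {"xyz":[0,0,0.6],"twist":[0,0,0],"jaw":1},
  {"xyz":[0,0,0.6],"twist":[0,0,0],"jaw":1},
  {"xyz":[0,0,0.6],"twist":[0,0,0],"jaw":1},
])

```text
time_s: 22.75
tool_pos: [0.5325, 0.2892, 0.327]
tool_rot: [180.0, 0.0, 2.0]
force: [0.3, -0.1, -0.6]
grip_width: 0.0158
grasp_force: 35.0
```

Emit:
servo_tool([
  {"xyz":[-0.2,0,0],"twist":[0,0,0],"jaw":1},
  {"xyz":[-0.4,0,0],"twist":[0,0,0],"jaw":1},
  {"xyz":[-0.6,0,0],"twist":[0,0,0],"jaw":1},
  {"xyz":[-0.8,0,0],"twist":[0,0,0],"jaw":1},
  {"xyz":[-0.8,0,0],"twist":[0,0,0],"jaw":1},
])

```text
time_s: 23.17
tool_pos: [0.524, 0.2892, 0.3273]
tool_rot: [180.0, 0.0, 2.0]
force: [-1.3, 0.5, -0.5]
grip_width: 0.0155
grasp_force: 35.0
```

Emit:
servo_tool([
  {"xyz":[-0.2,0,0],"twist":[0,0,0],"jaw":1},
  {"xyz":[-0.4,0,0],"twist":[0,0,0],"jaw":1},
  {"xyz":[-0.6,0,0],"twist":[0,0,0],"jaw":1},
  {"xyz":[-0.8,0,0],"twist":[0,0,0],"jaw":1},
  {"xyz":[-1.1,0,0],"twist":[0,0,0],"jaw":1},
  {"xyz":[-1.5,0,0],"twist":[0,0,0],"jaw":1},
  {"xyz":[-2.0,0,0],"twist":[0,0,0],"jaw":1},
  {"xyz":[-2.3,0,0],"twist":[0,0,0],"jaw":1},
  {"xyz":[-2.3,0,0],"twist":[0,0,0],"jaw":1},
])

```text
time_s: 23.92
tool_pos: [0.5007, 0.2885, 0.3273]
tool_rot: [180.0, 0.0, 2.1]
force: [-0.7, -0.1, -1.5]
grip_width: 0.0157
grasp_force: 35.0
```

Emit:
servo_tool([
  {"xyz":[0,0,-1],"twist":[0,0,0],"jaw":1},
  {"xyz":[0,0,-3],"twist":[0,0,0],"jaw":1},
  {"xyz":[0,0,-5],"twist":[0,0,0],"jaw":1},
  {"xyz":[0,0,-8],"twist":[0,0,0],"jaw":1},
  {"xyz":[0,0,-11],"twist":[0,0,0],"jaw":1},
  {"xyz":[0,0,-14],"twist":[0,0,0],"jaw":1},
  {"xyz":[0,0,-14],"twist":[0,0,0],"jaw":1},
])

```text
time_s: 24.5
tool_pos: [0.5023, 0.2893, 0.4749]
tool_rot: [-179.7, -0.6, 2.0]
force: [0.1, 1.4, -0.9]
grip_width: 0.0158
grasp_force: 35.0
```

```bash
python3 -c "
from h import *
to(.49,-.2633,.45,-3.3)
s=shot('side')['img']
# slot of the empty fork
t=np.load('top2.npz')['img']
f=lambda i,x,y,w,h:cv2.resize(np.ascontiguousarray(i[y:y+h,x:x+w]),(400,400),interpolation=cv2.INTER_CUBIC)
cv2.imwrite('pics/c7.png',np.hstack([f(s,240,130,100,100),f(s,345,290,60,60)])[:,:,::-1])"
```

```text
t 24.5 pos [0.5023 0.2893 0.4749] rot [-179.73   -0.61    2.01] F [ 0.15  1.39 -0.86] w 0.0158 gf 35.0 q7 -126.3
 xyz cm [-3.19 55.2   2.2 ] twist [-0.3  -0.59  5.31]
```

View pics/c7.png

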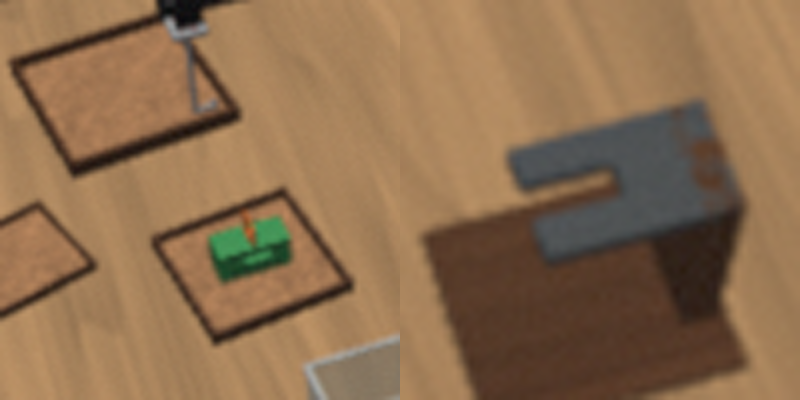

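The cartridge stands upright in the middle of the tray (crop (250,250)), and the hook is free. Carrying the rod back to the fork (slot at right crop (570,195)) by the recorded poses.

Emit:
servo_tool([
  {"xyz":[-2,35,2],"twist":[0,0,5.3],"jaw":1},
  {"xyz":[-2,35,2],"twist":[0,0,5.3],"jaw":1},
  {"xyz":[-2,35,2],"twist":[0,0,5.3],"jaw":1},
  {"xyz":[-2,35,2],"twist":[0,0,5.3],"jaw":1},
  {"xyz":[-2,35,2],"twist":[0,0,5.3],"jaw":1},
  {"xyz":[-2,35,2],"twist":[0,0,5.3],"jaw":1},
  {"xyz":[-2,35,2],"twist":[0,0,5.3],"jaw":1},
  {"xyz":[-2,35,2],"twist":[0,0,5.3],"jaw":1},
  {"xyz":[-2,35,2],"twist":[0,0,5.3],"jaw":1},
  {"xyz":[-2,35,2],"twist":[0,0,5.3],"jaw":1},
])

```text
time_s: 25.38
tool_pos: [0.493, -0.0687, 0.4459]
tool_rot: [179.9, 0.1, -3.9]
force: [0.4, 0.3, -1.0]
grip_width: 0.0158
grasp_force: 35.0
```

```bash
python3 -c "
from h import *
to(.485,-.2630,.43,-3.3)"
```

```text
t 25.3833 pos [ 0.493  -0.0687  0.4459] rot [ 1.7988e+02  1.4000e-01 -3.8500e+00] F [ 0.43  0.27 -1.  ] w 0.0158 gf 35.0 q7 -88.8
 xyz cm [ 0.51 19.44  1.63] twist [ 0.12  0.14 -0.55]
```

Emit:
servo_tool([
  {"xyz":[0.5,19.4,1.6],"twist":[0,0,-0.3],"jaw":1},
  {"xyz":[0.5,19.4,1.6],"twist":[0,0,-0.3],"jaw":1},
  {"xyz":[0.5,19.4,1.6],"twist":[0,0,-0.3],"jaw":1},
  {"xyz":[0.5,19.4,1.6],"twist":[0,0,-0.3],"jaw":1},
  {"xyz":[0.5,19.4,1.6],"twist":[0,0,-0.3],"jaw":1},
  {"xyz":[0.5,19.4,1.6],"twist":[0,0,-0.3],"jaw":1},
  {"xyz":[0.5,19.4,1.6],"twist":[0,0,-0.3],"jaw":1},
  {"xyz":[0.5,19.4,1.6],"twist":[0,0,-0.3],"jaw":1},
])

```text
time_s: 26.05
tool_pos: [0.4883, -0.2548, 0.4307]
tool_rot: [-179.9, 0.0, -2.9]
force: [0.1, 0.2, -1.4]
grip_width: 0.0157
grasp_force: 35.0
```

```bash
python3 -c "
from h import *
to(.485,-.2630,.3147,-3.3)"
```

```text
t 26.05 pos [ 0.4883 -0.2548  0.4307] rot [-1.799e+02  4.000e-02 -2.890e+00] F [ 0.08  0.15 -1.4 ] w 0.0157 gf 35.0 q7 -69.2
 xyz cm [-0.28  0.85 11.6 ] twist [-0.1   0.04  0.41]
```

Emit:
servo_tool([
  {"xyz":[-0.3,0.8,2],"twist":[0,0,0.4],"jaw":1},
  {"xyz":[-0.3,0.8,5],"twist":[0,0,0.4],"jaw":1},
  {"xyz":[-0.3,0.8,8],"twist":[0,0,0.4],"jaw":1},
  {"xyz":[-0.3,0.8,11],"twist":[0,0,0.4],"jaw":1},
  {"xyz":[-0.3,0.8,11.6],"twist":[0,0,0.4],"jaw":1},
  {"xyz":[-0.3,0.8,11.6],"twist":[0,0,0.4],"jaw":1},
  {"xyz":[-0.3,0.8,11.6],"twist":[0,0,0.4],"jaw":1},
  {"xyz":[-0.3,0.8,11.6],"twist":[0,0,0.4],"jaw":1},
])

```text
time_s: 26.72
tool_pos: [0.4855, -0.2638, 0.3177]
tool_rot: [179.9, -0.2, -3.3]
force: [0.0, 0.4, -1.1]
grip_width: 0.0155
grasp_force: 35.0
```

```bash
python3 -c "
from h import *
to(.5715,-.268,.3147,-3.3)"
```

```text
t 26.7167 pos [ 0.4855 -0.2638  0.3177] rot [179.91  -0.21  -3.31] F [ 0.03  0.39 -1.06] w 0.0155 gf 35.0 q7 -69.6
 xyz cm [ 8.6  -0.08  0.33] twist [ 0.09 -0.21 -0.01]
```

Emit:
servo_tool([
  {"xyz":[1.2,-0.1,0.2],"twist":[0,0,0],"jaw":1},
  {"xyz":[2.4,-0.1,0.2],"twist":[0,0,0],"jaw":1},
  {"xyz":[3.6,-0.1,0.2],"twist":[0,0,0],"jaw":1},
  {"xyz":[4.8,-0.1,0.2],"twist":[0,0,0],"jaw":1},
  {"xyz":[6,-0.1,0.2],"twist":[0,0,0],"jaw":1},
  {"xyz":[7,-0.1,0.2],"twist":[0,0,0],"jaw":1},
  {"xyz":[8,-0.1,0.2],"twist":[0,0,0],"jaw":1},
  {"xyz":[8.5,-0.1,0.2],"twist":[0,0,0],"jaw":1},
  {"xyz":[8.5,-0.1,0.2],"twist":[0,0,0],"jaw":1},
  {"xyz":[8.5,-0.1,0.2],"twist":[0,0,0],"jaw":1},
])

```text
time_s: 27.55
tool_pos: [0.5694, -0.268, 0.3132]
tool_rot: [-180.0, 0.0, -3.4]
force: [-1.1, 0.3, -1.3]
grip_width: 0.0155
grasp_force: 35.0
```

```bash
python3 -c "
from h import *
to(.5715,-.268,.2997,-3.3)"
```

```text
t 27.55 pos [ 0.5694 -0.268   0.3132] rot [-1.80e+02  2.00e-02 -3.37e+00] F [-1.1   0.32 -1.3 ] w 0.0155 gf 35.0 q7 -74.1
 xyz cm [ 0.21 -0.02  1.35] twist [-0.    0.02 -0.07]
```

Emit:
servo_tool([
  {"xyz":[0.1,0,0.3],"twist":[0,0,0],"jaw":1},
  {"xyz":[0.1,0,0.6],"twist":[0,0,0],"jaw":1},
  {"xyz":[0.1,0,0.9],"twist":[0,0,0],"jaw":1},
  {"xyz":[0.1,0,1.1],"twist":[0,0,0],"jaw":1},
  {"xyz":[0.1,0,1.2],"twist":[0,0,0],"jaw":1},
  {"xyz":[0.1,0,1.2],"twist":[0,0,0],"jaw":1},
  {"xyz":[0.1,0,1.2],"twist":[0,0,0],"jaw":1},
])

```text
time_s: 28.13
tool_pos: [0.5703, -0.2682, 0.3012]
tool_rot: [180.0, 0.0, -3.4]
force: [0.4, -0.2, -1.0]
grip_width: 0.0156
grasp_force: 35.0
```

Emit:
servo_tool([
  {"xyz":[0,0,0.1],"twist":[0,0,0],"jaw":1},
  {"xyz":[0,0,0.1],"twist":[0,0,0],"jaw":1},
  {"xyz":[0,0,0.1],"twist":[0,0,0],"jaw":1},
])

```text
time_s: 28.38
tool_pos: [0.5704, -0.2681, 0.3003]
tool_rot: [180.0, -0.0, -3.4]
force: [-0.1, 0.6, -1.9]
grip_width: 0.016
grasp_force: 35.0
```

Emit:
servo_tool([
  {"xyz":[0,0,0.1],"twist":[0,0,0],"jaw":1},
  {"xyz":[0,0,0.1],"twist":[0,0,0],"jaw":1},
  {"xyz":[0,0,0.1],"twist":[0,0,0],"jaw":1},
])

```text
time_s: 28.63
tool_pos: [0.5704, -0.2682, 0.2994]
tool_rot: [180.0, -0.0, -3.4]
force: [-0.1, 1.0, 0.3]
grip_width: 0.0156
grasp_force: 35.0
```

Emit:
servo_tool([
  {"xyz":[0,0,0],"twist":[0,0,0],"jaw":0.7},
  {"xyz":[0,0,0],"twist":[0,0,0],"jaw":0.5},
  {"xyz":[0,0,0],"twist":[0,0,0],"jaw":0.3},
  {"xyz":[0,0,0],"twist":[0,0,0],"jaw":0},
  {"xyz":[0,0,0],"twist":[0,0,0],"jaw":0},
  {"xyz":[0,0,0],"twist":[0,0,0],"jaw":0},
  {"xyz":[0,0,0],"twist":[0,0,0],"jaw":0},
  {"xyz":[0,0,0],"twist":[0,0,0],"jaw":0},
  {"xyz":[0,0,0],"twist":[0,0,0],"jaw":0},
  {"xyz":[0,0,0],"twist":[0,0,0],"jaw":0},
])

```text
time_s: 29.47
tool_pos: [0.5703, -0.2682, 0.2992]
tool_rot: [180.0, 0.0, -3.4]
force: [-0.9, 0.4, 0.2]
grip_width: 0.0747
grasp_force: 0.0
```

Emit:
servo_tool([
  {"xyz":[0,0,-1],"twist":[0,0,0],"jaw":0},
  {"xyz":[0,0,-3],"twist":[0,0,0],"jaw":0},
  {"xyz":[0,0,-5],"twist":[0,0,0],"jaw":0},
  {"xyz":[0,0,-8],"twist":[0,0,0],"jaw":0},
  {"xyz":[0,0,-11],"twist":[0,0,0],"jaw":0},
  {"xyz":[-6,0,-13],"twist":[0,0,0],"jaw":0},
  {"xyz":[-10,0,-13],"twist":[0,0,0],"jaw":0},
  {"xyz":[-10,0,-13],"twist":[0,0,0],"jaw":0},
  {"xyz":[-10,0,-13],"twist":[0,0,0],"jaw":0},
  {"xyz":[-10,0,-13],"twist":[0,0,0],"jaw":0},
])

```text
time_s: 30.3
tool_pos: [0.4698, -0.2624, 0.4309]
tool_rot: [179.9, -0.1, -3.5]
force: [0.3, 0.3, 0.1]
grip_width: 0.0868
grasp_force: 0.0
```

```bash
python3 -c "
from h import *
s=shot('side')['img']
f=lambda i,x,y,w,h:cv2.resize(np.ascontiguousarray(i[y:y+h,x:x+w]),(400,400),interpolation=cv2.INTER_CUBIC)
cv2.imwrite('pics/c8.png',np.hstack([f(s,240,130,100,100),f(s,335,280,70,70)])[:,:,::-1])"
```

```text
(no output)
```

View pics/c8.png

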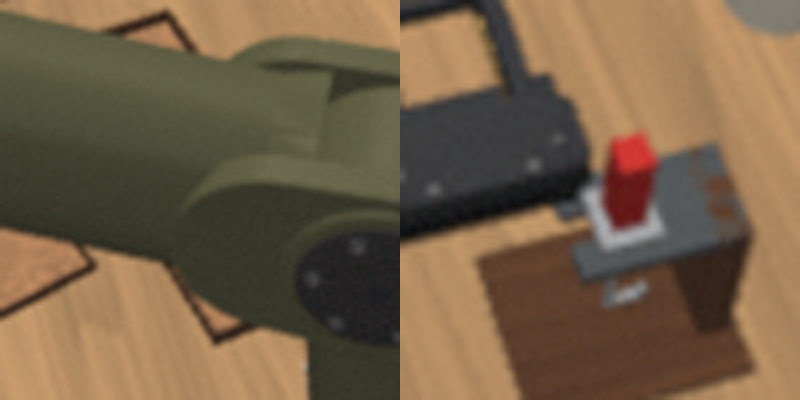

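The rod hangs upright in the fork with its collar on the arms (right crop (625,215)), and the gripper is clear. The cartridge was already seen standing in the tray, so I'm handing in.

```bash
python3 -c "
from cell import env
print(env.sign_off())"
```

```text
the job is handed in; nothing more can be done
None
```

The job is handed in at about 30 s: the cartridge is upright in the middle-sized tray, off the hook, and the rod is back in its fork; I never moved or touched the bystanders, and sign-off returned no verdict.

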